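Draw a dish carrier out of a narrow cooling bay with a latch-hook rod

TASK

Draw the latch-hook rod out of its holder, lay it on the bench, let go, and take it again by the blue handle; then push its hook onto the brass pin of the dish carrier deep in the wire-guarded bay until the red latch has snapped shut behind the pin. With the rod, draw the carrier wholly out of the bay's mouth and leave both level on the bench, still hooked together, the rod let go. Keep the gripper off the carrier and leave flask, bottle and dish stack alone.

Things in the scene. Friction and masses are not known exactly. Their poses are not given: they have to be found in the camera images.
- rod_neck (a point): Grasp point on the steel neck of the loose latch-hook rod (0.25 kg, 205 mm long), half-way up (13 mm). Rod axes: +x along it to the hook's tip, z up. It lies level on handle and neck. Neck 12 mm wide, 26 mm tall, free for 18 mm either way along x. At the start the whole handle is inside the holder; only neck and hook stick out.
- rod_handle (a point): Centre of the rod's blue handle, 77 mm behind rod_neck along the rod's -x, half-way up (14 mm). Handle 90 mm long (45 mm either way along x), 22 mm wide, 28 mm tall. Only when held on its rear half does the rod reach deep enough into the bay.
- rod_tail (a point): Middle of the rear end of the handle (tail of the rod), 45 mm behind rod_handle.
- hook_throat (a point): Where the pin's centre comes when the hook is fully home: on the rod's axis, 115 mm ahead of rod_handle, half-way up the 12 mm thick hook (underside 8 mm, top 20 mm above the bench as the rod lies). The throat is a slot open to +x, 22 mm wide (-10 to +12 mm in the rod's y), its back wall 5 mm behind this point.
- hook_latch (a point): Middle of the hook's mouth where the red latch closes it, 30 mm ahead of hook_throat. The jaws reach 14 mm further, flaring to an opening some 40 mm wide, 50 mm over all. Once the latch is shut behind it, the pin has about 22 mm of play along the throat: a pull first takes that up, then the latch holds.
- latch (a joint): Angle of the red sprung latch across the hook's mouth: 0 shut, up to 1.45 folded into the throat. Hinged on the +y jaw, 21 mm long; it gives only inward, pushed by the pin with about 3 to 8 N, and springs shut when the pin is within about 3 mm of hook_throat.
- carrier_pin (a point): Brass pin on the front tongue of the loose dish carrier: upright, 12 mm thick, free from 4 to 40 mm above the bench; this point is its centre, 22 mm up. Above it sits a brass head 28 mm across (40 to 45 mm height), too wide for the hook. Carrier axes: +x from pin to rear, z up. Tongue 4 mm thick, 30 mm wide, 8 mm in front of the pin; the wide body begins 50 mm behind the pin.
- carrier_rear (a point): Middle of the carrier's rear edge, 130 mm behind the pin along the carrier's +x, 20 mm above the bench. The carrier (about 0.35 kg, 138 mm long, 76 mm wide, 54 mm tall, amber dishes between posts) stands in the bay, up to 15 mm from its back wall, and slides back to the wall when pushed.
- bay_mouth (a point): Centre of the mouth plane of the fixed bay, 30 mm above the bench. +x straight into the bay, z up. Inside 96 mm wide, 230 mm deep, the bench as floor; pin 100 mm inside when the carrier is at the back wall. Walls 6 mm thick, pale blue frame 12 mm. Steel wires and a blue bar close its top at 58 to 66 mm height: a gripper cannot enter.
- holder_mouth (a point): Centre of the open end of the fixed white sleeve holder, 20 mm above the bench. +x straight out of the holder, the way the rod is drawn. Inside 34 mm wide, 39 mm tall, 103 mm deep; outside 44 mm wide and 44 mm tall; the bench is its floor.
- flask_mid (a point): Bystander: conical glass flask with white stopper, 72 mm across the foot, 130 mm tall; point on its axis half-way up.
- bottle_mid (a point): Bystander: white bottle with blue cap, 60 mm across, 130 mm tall; point on its axis half-way up.
- dishes_mid (a point): Bystander: stack of four amber culture dishes, 90 mm across, 58 mm tall; point on its axis about half-way up.
There are look-alikes about, which are no part of the job. Several things look just like the part that bears rod_neck: the one meant starts farthest from the robot's base.

How it is judged (in metres and radians):
On the way, in this order (a step that is already met when the one before it is completed fails the run):
1. the rod is wholly out of the holder, lying level on the bench, let go (x of rod_tail in the frame of holder_mouth above 0 m and height (world z) of rod_handle below 0.02 m and angle between rod_handle's own z axis and vertical below 0.1 rad and contact force between the fingers and rod below 0.2 N), for 0.2 s.
2. the pin is in the hook's throat with the latch shut behind it, the pin still at least 70 mm inside the bay (value of joint latch below 0.15 rad and x of carrier_pin in the frame of hook_throat between -0.006 and 0.026 m and y of carrier_pin in the frame of hook_throat between -0.012 and 0.012 m and z of carrier_pin in the frame of hook_throat between -0.01 and 0.022 m and x of carrier_pin in the frame of bay_mouth above 0.07 m), for 0.1 s.
At the end, for the whole second after the job is handed in: The carrier's rear edge is outside the plane of the bay's mouth; the pin is in the hook's throat (up to 26 mm ahead of hook_throat, 12 mm either side) with the latch within 0.15 rad of shut; carrier and rod stand or lie level on the bench (within 0.1 rad), released and at rest (x of carrier_rear in the frame of bay_mouth below 0 m and angle between each of carrier_pin, rod_handle's own z axis and vertical below 0.1 rad and height (world z) of carrier_pin below 0.028 m and value of joint latch below 0.15 rad and x of carrier_pin in the frame of hook_throat between -0.006 and 0.026 m and y of carrier_pin in the frame of hook_throat between -0.012 and 0.012 m and z of carrier_pin in the frame of hook_throat between -0.01 and 0.022 m and height (world z) of rod_handle below 0.02 m and linear speed of each of carrier, rod below 0.02 m/s); the robot touches nothing.
It fails at once if the gripper touches the carrier (contact force between the fingers and carrier above 1 N).
It fails at once if the carrier is tipped over (angle between carrier_pin's own z axis and vertical above 0.5 rad).
It fails at once if a bystander is moved by more than 25 mm (distance of any of flask_mid, bottle_mid, dishes_mid from where it was at the start of the episode above 0.025 m).
It also fails if it takes over 64 s, if anything falls off the work surface, if the arm or the gripper's body presses on something with over 40 N, if the wrist force passes 120 N, or if a joint passes its speed limit or range.

ROBOT

A 6-joint arm with a two-finger parallel gripper is mounted at the origin on the work surface. World frame = base frame: x ahead of the robot, y to its left, z up, the work surface at z = 0. Lengths are in mm, angles in rad, forces in N, time in s.
With the tool pointing down it reaches from about 325 to 850 mm from the base axis. Payload 15.5 kg.
Tool frame: the origin (TCP) lies at the very end of the fingers, on their centre line; the grasp point (between the pads) lies 19 mm behind it; z points along the fingers, y is the line along which they close (so a half turn about z gives the same grasp; the last joint's range is limited). The gripper opens to 91 mm and grips with 3 to 60 N. Pads are 32 mm wide; open, the fingers measure 118 mm over their backs; the gripper's body (76 mm by 178 mm) begins 60 mm behind the grasp point.
Start: joints at [-1.369, 0.494, 1.345, -0, 1.302, -0.096], TCP at [182.79, -597.674, 213.915] pointing down, gripper open.
Joint ranges: [-2.91, 2.91], [-0.82, 2.16], [0.22, 2.67], [-1.22, 4.37], [0.12, 2.79], [-3.08, 3.08]. Speed limits (rad/s): [1.89, 1.89, 2.57, 3.01, 3.01, 3.01].

INTERFACE

Orientations are given as [roll, pitch, yaw] about the fixed x, y, z axes, in that order (R = Rz(yaw) Ry(pitch) Rx(roll)).
In Python, from cell import r gives the robot as it stands.
- The arm moves only by the tool move_arm, never from a script. Its argument "moves" is a list of rows, each a list of 6 numbers: the shift along the world's x, y, z in units of 400 mm (1.0 is 400 mm), then the turn, a rotation vector about the world's x, y, z in units of pi rad (1.0 is pi rad). In form: [[dx, dy, dz, rx, ry, rz], ...]. A call has 1 to 20 rows; each row is the pose to reach, as a shift and turn from the pose commanded when the call began, turning the shorter way round; what a row does not reach only later rows make up. A row lasts 1/8 s, in which the tool goes at most 62.5 mm and 10.7 degrees, less where a joint would pass 70% of its speed; a pose out of reach is approached as far as the arm can. A call with a number of a shift or a turn outside -1 to 1 is refused whole. A call with a gripper value outside its range is refused whole. "hand" is the closure, from 0 (fully open) to 1 (shut), set as the call begins (left out, the last holds). The fingers move at their own pace and stop on an object; "force" is the grip in N (left out, the last holds). Time passes only in rows, so rows that repeat a pose let the fingers close. It gives the time, the measured TCP pose, the force, the opening and the grip force at its end, in the units of the state.
- r.observe(): the state, without advancing time (a new reading comes with each control period).
- r.get_image(name): name is "scene" or "top"; returns the picture (420x560x3 uint8, blue, green, red); there is no depth.
- r.camera_params(name): a dict with "intrinsics" (3x3 intrinsics, pixels), "D" ([k1, k2, p1, p2, k3] as OpenCV has them; the pictures are not rectified), "extrinsics" (4x4, takes a point from camera to world coordinates). Camera axes: x right, y down, z forward; pixel columns grow to the right and rows downward; lengths in mm; the calibration is good to about 2 mm. A picture is of the moment at which its call begins. camera_params takes no time and is no camera call.
- r.hand_in(): hands the job in; it is judged then, once.
The state is a dict: "time_s": time; "qpos": joint angles; "dq": joint speeds; "joint_torque": joint torques, N m; "ee_pos": TCP position; "orientation": TCP orientation; "wrist_force": force on the tool from outside, world axes, zero at the start; "torque": the same for the moment, N m; "width": opening from 0.0 (shut) to 1.0 (fully open); "finger_force": force on a finger pad.
Only numpy, scipy, OpenCV 4.12 (cv2) and the standard library are available. Lean on these libraries where they do the work, as an engineer would, in place of code of your own. Each camera call takes 0.05 s, during which the arm holds its last target. There are 200 camera calls.

## Working session

There is one attempt and no reset: what is moved stays moved. The work goes in short steps, Python scripts to look and compute and a tool call to move; the robot and the scene stay as the last step left them, time stands still between calls to the robot, and variables do not carry over. Pictures are saved under pics/ and viewed, at most 10 in all, crops included, and the job is handed in when it is done.

Besides the shell and the picture viewer there is one more tool, called after ">>>" as name(argument=value, ...), one argument or row to a line, values as JSON. move_arm: Moves the arm, as the interface text tells. Shifts and turns lie within -1 to 1; 1 stands for 400 mm of shift or pi rad of turn. Its arguments: {"type":"object","properties":{"moves":{"type":"array","items":{"type":"array","items":{"type":"number"}}},"hand":{"type":"number"},"force":{"type":"number"}},"required":["moves"]}

```bash
ls; mkdir -p pics; python3 - <<'E'
from cell import r
import cv2
for n in("scene","top"):
    cv2.imwrite(f"pics/{n}0.png",r.get_image(n)); p=r.camera_params(n)
    print(n,p["intrinsics"],p["D"],p["extrinsics"])
print(r.observe())
E
```

```text
pics
scene [[407.75503291   0.         276.32392028]
 [  0.         407.75503291 204.5264707 ]
 [  0.           0.           1.        ]] [-0.02203045  0.          0.          0.          0.        ] [[-6.23843531e-01  5.75402842e-01 -5.28895847e-01  1.08557705e+03]
 [ 7.81470432e-01  4.49636930e-01 -4.32585939e-01  4.33578936e+02]
 [-1.11000736e-02 -6.83182406e-01 -7.30163398e-01  8.58868139e+02]
 [ 0.00000000e+00  0.00000000e+00  0.00000000e+00  1.00000000e+00]]
top [[423.54473871   0.         281.79863738]
 [  0.         423.54473871 217.63208637]
 [  0.           0.           1.        ]] [0.03696174 0.         0.         0.         0.        ] [[-4.47201379e-03 -9.93325587e-01  1.15257451e-01  4.32296042e+02]
 [-9.99951933e-01  5.44773018e-03  8.15193238e-03 -3.91452481e+01]
 [-8.72541451e-03 -1.15215455e-01 -9.93302203e-01  9.87858859e+02]
 [ 0.00000000e+00  0.00000000e+00  0.00000000e+00  1.00000000e+00]]
{'time_s': 0.1, 'qpos': array([-1.36950108e+00,  4.94127636e-01,  1.34606074e+00, -1.65106683e-05,
        1.30250239e+00, -9.55317638e-02]), 'dq': array([ 3.55876822e-05, -1.70338439e-03, -3.02930330e-03, -3.24513263e-04,
        4.48547807e-04, -1.01412242e-03]), 'joint_torque': array([ 1.61065571e-03, -8.80241132e+01, -3.82542765e+01,  7.07229017e-02,
        4.83861286e-02, -5.58119848e-05]), 'ee_pos': array([ 182.71502537, -597.34008193,  213.39665203]), 'orientation': array([-3.14049803e+00, -8.89024258e-05,  2.96831350e-01]), 'wrist_force': array([-0.00417545,  0.32778758,  1.06758664]), 'torque': array([-0.00991168, -0.02653938, -0.01626275]), 'finger_force': 0.0, 'width': 0.9994241232193325}
```

View pics/top0.png

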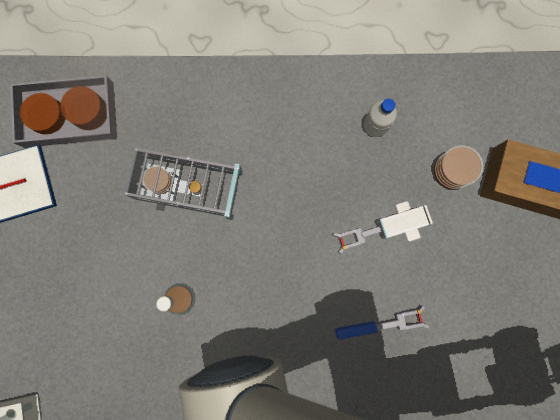

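View pics/scene0.png

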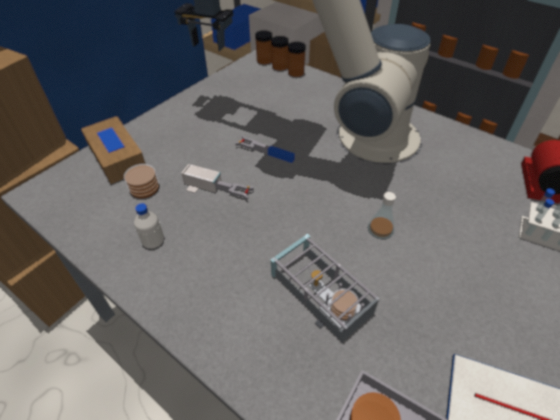

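The top view shows the holder at about (405,222), with a rod sticking out of it: neck (372,231), hook (348,240). The bay's mouth is at (233,190), the pin head at (195,187) and the carrier's dishes at (155,178). Two things could be taken for rod_neck: the neck at (372,231) in the sleeve and the loose rod's neck at (390,325). The base lies below the image, so the sleeved rod is the farther one, and it's the one meant. I'll check that in a close crop.

```bash
cat > h.py <<'E'
import numpy as np,cv2
from cell import r
def ray(n,uv):
    p=r.camera_params(n);K=np.array(p["intrinsics"]);D=np.array(p["D"]);E=np.array(p["extrinsics"])
    q=cv2.undistortPoints(np.array([[uv]],float),K,D)[0,0]
    return E[:3,3],E[:3,:3]@np.array([q[0],q[1],1])
def onz(n,uv,z):
    o,d=ray(n,uv);return (o+d*(z-o[2])/d[2])[:2]
def px(n,P):
    p=r.camera_params(n);E=np.linalg.inv(np.array(p["extrinsics"]))
    return cv2.projectPoints(np.array([P],float),cv2.Rodrigues(E[:3,:3])[0],E[:3,3],np.array(p["intrinsics"]),np.array(p["D"]))[0][0,0]
def crop(im,x,y,w,h,s):
    return cv2.resize(im[y:y+h,x:x+w],None,fx=s,fy=s,interpolation=cv2.INTER_CUBIC)
E
python3 - <<'E'
from h import *
im=cv2.imread("pics/top0.png")
a=crop(im,325,190,130,70,6)[:, :780];b=crop(im,120,140,130,80,6)[:,:780]
cv2.imwrite("pics/c1.png",cv2.resize(np.vstack([a,b])[:900],None,fx=.66,fy=.66))
a=crop(im,320,190,120,70,6)[:420,:720]
for n,P in dict(necktop=onz("top",(372,231),26),hook=onz("top",(348,240),14),loose=onz("top",(390,325),20)).items(): print(n,P,np.hypot(*P))
E
```

```text
necktop [ 512.23570691 -235.86357593] 563.9300008708923
hook [ 492.77938583 -182.8768765 ] 525.6191349773427
loose [ 303.35630021 -270.31691763] 406.3204164639951
```

View pics/c1.png

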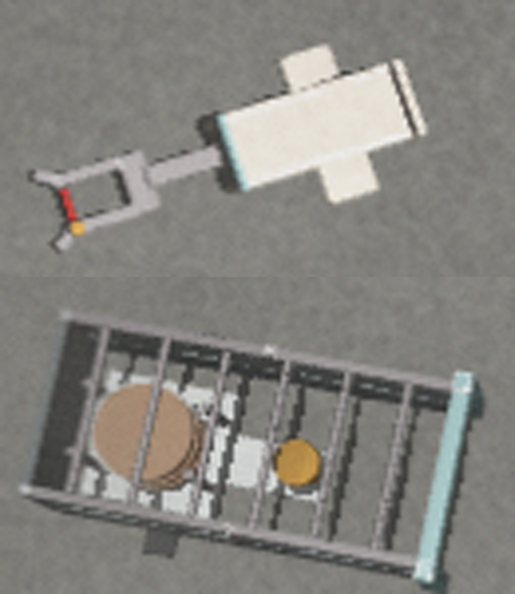

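The crop confirms the choice: a steel neck and hook with a red latch, held in the white sleeve. The front of the sleeve's top edge runs from crop (222,115) to (243,190), and the hinge is on the side nearer the robot (78,228). Below it, the carrier stands in the bay with its pin head at (298,462), and the blue mouth bar runs from (463,375) to (425,580).

```bash
cat > m.py <<'E'
from h import *
s=3.96
T=lambda x,y:(325+x/s-.4,190+y/s-.4); B=lambda x,y:(120+x/s-.4,140+(y-277)/s-.4)
P=lambda q,z:onz("top",q,z)
f1,f2,b1,b2=[P(T(*q),44) for q in((222,115),(243,190),(395,62),(415,135))]
print("holder w",np.linalg.norm(f1-f2),"mouth",(f1+f2)/2,"dir",np.degrees(np.arctan2(*((f1+f2-b1-b2)/2)[::-1])))
n1,n2=P(T(155,172),26),P(T(215,158),26)
print("neck",n1,n2,"ang",np.degrees(np.arctan2(*(n1-n2)[::-1])))
print("hook tips",P(T(35,178),20),P(T(60,243),20),"hinge",P(T(78,228),20),"hook back",P(T(125,155),20),P(T(148,208),20))
m1,m2=P(B(463,375),66),P(B(425,580),66)
k1,k2=P(B(65,315),62),P(B(25,490),62)
print("bay",m1,m2,np.linalg.norm(m1-m2),"mid",(m1+m2)/2,"back",k1,k2,"ang",np.degrees(np.arctan2(*((k1+k2-m1-m2)/2)[::-1])))
im=cv2.imread("pics/top0.png");hsv=cv2.cvtColor(im,cv2.COLOR_BGR2HSV)
mk=cv2.inRange(hsv,(14,130,100),(28,255,255));mk[:, :185]=0;mk[:,210:]=0;mk[:170]=0;mk[205:]=0
mm=cv2.moments(mk,True);c=(mm["m10"]/mm["m00"],mm["m01"]/mm["m00"]);print("pinhead",c,mm["m00"],P(c,45))
S=cv2.imread("pics/scene0.png");hs=cv2.cvtColor(S,cv2.COLOR_BGR2HSV)
print("scene pred",px("scene",[*P(c,45),45]))
mk=cv2.inRange(hs,(12,110,80),(30,255,255));mk[:, :295]=0;mk[:,330:]=0;mk[:258]=0;mk[290:]=0
mm=cv2.moments(mk,True);print("scene obs",(mm["m10"]/mm["m00"],mm["m01"]/mm["m00"]),mm["m00"])
E
python3 m.py
```

```text
holder w 43.64880454522177 mouth [ 517.13780284 -257.41794987] dir 107.14657207119977
neck [ 507.69377723 -217.07686258] [ 515.57944945 -251.52781208] ang 102.89265408528826
hook tips [ 505.0195955  -149.08538626] [ 467.54265243 -162.70411201] hinge [ 476.10130598 -173.20737894] hook back [ 518.08661299 -201.19903155] [ 487.42580224 -213.60924596]
bay [659.08768333  68.56852088] [543.27297725  88.76401286] 117.5623410811185 mid [601.18033029  78.66626687] back [695.67369706 293.97686054] [595.58896851 312.9330745 ] ang 78.8143144410542
pinhead (194.60638297872342, 186.39361702127658) 94.0 [613.8708291  165.38361994]
scene pred [316.10629342 274.14647259]
scene obs (315.6875, 275.9375) 48.0
```

>>> move_arm(
  moves=[
    [0.1,0.11,0,0,0,0.06],
    [0.2,0.22,0,0,0,0.12],
    [0.3,0.33,0,0,0,0.18],
    [0.4,0.44,0,0,0,0.23],
    [0.5,0.55,0,0,0,0.29],
    [0.6,0.66,0,0,0,0.35],
    [0.7,0.77,0,0,0,0.41],
    [0.8,0.88,-0.05,0,0,0.47],
    [0.818,0.908,-0.2,0,0,0.5],
    [0.818,0.908,-0.25,0,0,0.5],
    [0.818,0.908,-0.25,0,0,0.5],
    [0.818,0.908,-0.25,0,0,0.5],
  ],
  hand=0,
)

```text
time_s: 1.6
ee_pos: [510.4, -235.0, 114.9]
orientation: [3.141, 0.001, 1.867]
wrist_force: [0.3, 0.9, -0.5]
width: 0.999
finger_force: 0.0
```

>>> move_arm(
  moves=[
    [0,0,-0.1,0,0,0],
    [0,0,-0.19,0,0,0],
    [0,0,-0.19,0,0,0],
  ],
)

```text
time_s: 1.98
ee_pos: [509.2, -234.4, 37.4]
orientation: [-3.14, -0.002, 1.867]
wrist_force: [0.9, 1.3, 0.3]
width: 1.001
finger_force: 0.0
```

```bash
python3 - <<'E'
from h import *
a=crop(r.get_image("scene"),170,120,130,100,6);cv2.imwrite("pics/c2.png",a)
print(px("scene",[510,-234.5,13]),px("scene",[510,-234.5,26]))
E
```

```text
[224.61948854 186.45322751] [224.16326618 183.29817708]
```

View pics/c2.png

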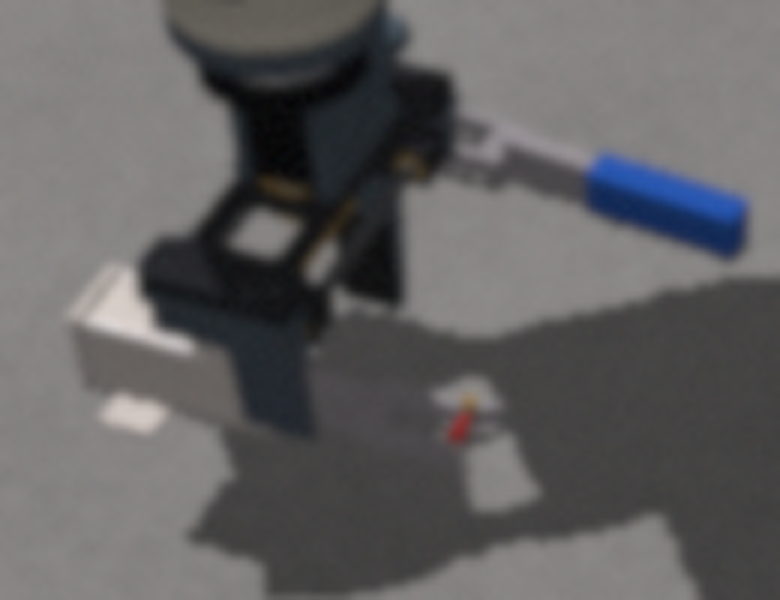

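The gripper straddles the neck just ahead of the sleeve's open end (crop about (300,400)). The red latch is at (462,425), clear of the fingers. Next I'll lower and grip.

>>> move_arm(
  moves=[
    [0,0,-0.05,0,0,0],
    [0,0,-0.085,0,0,0],
    [0,0,-0.085,0,0,0],
  ],
)

```text
time_s: 2.4
ee_pos: [510.0, -234.6, 4.2]
orientation: [-3.142, -0.0, 1.867]
wrist_force: [-0.6, 0.4, 0.5]
width: 1.001
finger_force: 0.0
```

>>> move_arm(
  moves=[
    [0,0,0,0,0,0],
    [0,0,0,0,0,0],
    [0,0,0,0,0,0],
    [0,0,0,0,0,0],
    [0,0,0,0,0,0],
    [0,0,0,0,0,0],
  ],
  hand=1,
  force=20,
)

```text
time_s: 3.15
ee_pos: [510.0, -234.5, 3.9]
orientation: [-3.142, -0.0, 1.868]
wrist_force: [0.9, 0.0, -0.2]
width: 0.373
finger_force: 0.0
```

>>> move_arm(
  moves=[
    [0,0,0,0,0,0],
    [0,0,0,0,0,0],
    [0,0,0,0,0,0],
    [0,0,0,0,0,0],
  ],
)

```text
time_s: 3.65
ee_pos: [510.0, -234.5, 3.9]
orientation: [3.142, 0.0, 1.868]
wrist_force: [0.1, -0.1, -0.3]
width: 0.127
finger_force: 20.0
```

>>> move_arm(
  moves=[
    [-0.009,0.03,0.002,0,0,0],
    [-0.018,0.06,0.002,0,0,0],
    [-0.028,0.09,0.002,0,0,0],
    [-0.037,0.12,0.002,0,0,0],
    [-0.046,0.15,0.002,0,0,0],
    [-0.055,0.18,0.002,0,0,0],
    [-0.064,0.21,0.002,0,0,0],
    [-0.073,0.24,0.002,0,0,0],
    [-0.083,0.27,0.002,0,0,0],
    [-0.091,0.3,0.002,0,0,0],
    [-0.091,0.3,0,0,0,0],
    [-0.091,0.3,0,0,0,0],
  ],
)

```text
time_s: 5.15
ee_pos: [473.8, -114.6, 3.9]
orientation: [3.141, 0.0, 1.868]
wrist_force: [-1.1, 0.2, -1.4]
width: 0.127
finger_force: 20.0
```

```bash
python3 - <<'E'
from h import *
cv2.imwrite("pics/top1.png",crop(r.get_image("top"),230,130,220,160,3.6));cv2.imwrite("pics/sc1.png",r.get_image("scene"))
E
```

```text
(no output)
```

View pics/top1.png

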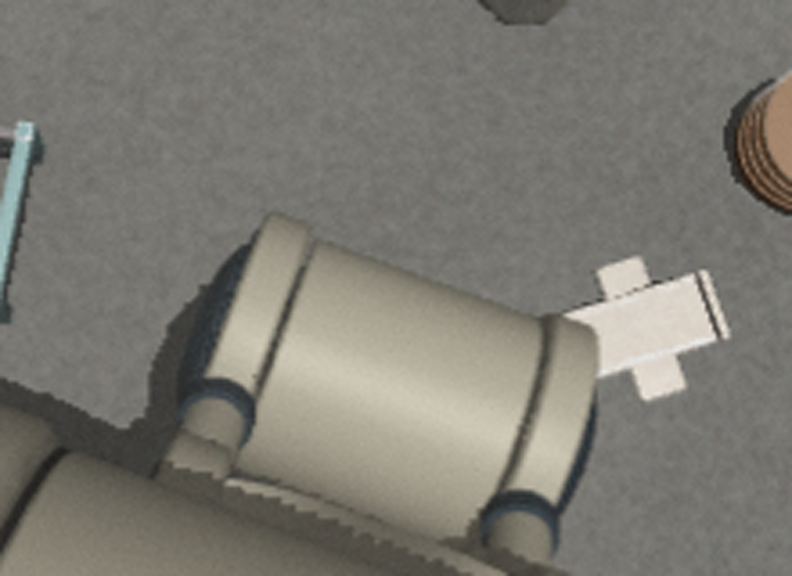

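The arm hides the rod from above. The tool moved 125 mm without losing grip, which puts the tail about 27 mm beyond the mouth. I'll let go, back off and look.

>>> move_arm(
  moves=[
    [0,0,0,0,0,0],
    [0,0,0,0,0,0],
    [0,0,0,0,0,0],
    [0,0,0,0,0,0],
    [0,0,0,0,0,0],
    [0,0,0,0,0,0],
    [0,0,0,0,0,0],
  ],
  hand=0.2,
)

```text
time_s: 6.12
ee_pos: [473.6, -114.5, 3.9]
orientation: [3.142, 0.0, 1.868]
wrist_force: [-0.1, -0.2, -0.3]
width: 0.801
finger_force: 0.0
```

>>> move_arm(
  moves=[
    [0,0,0.1,0,0,0],
    [0,0,0.25,0,0,0],
    [0,-0.1,0.35,0,0,0],
    [0,-0.25,0.35,0,0,0],
    [0,-0.4,0.35,0,0,0],
    [0,-0.55,0.35,0,0,0],
    [0,-0.6,0.35,0,0,0],
    [0,-0.6,0.35,0,0,0],
  ],
)

```text
time_s: 7.12
ee_pos: [473.3, -355.1, 143.6]
orientation: [-3.141, -0.0, 1.866]
wrist_force: [0.4, 1.0, 0.3]
width: 0.801
finger_force: 0.0
```

```bash
python3 - <<'E'
from h import *
cv2.imwrite("pics/top2.png",r.get_image("top"));cv2.imwrite("pics/sc2.png",r.get_image("scene"))
a=crop(cv2.imread("pics/top2.png"),260,150,200,150,4);cv2.imwrite("pics/c3.png",a)
for n,z in(("top",28),("scene",28)):
    im=cv2.imread(f"pics/{'top' if n=='top' else 'sc'}2.png");h=cv2.cvtColor(im,cv2.COLOR_BGR2HSV)
    mk=cv2.inRange(h,(105,150,40),(130,255,255))
    c,_=cv2.findContours(mk,0,2)
    for k in c:
        if cv2.contourArea(k)>40:
            R=cv2.minAreaRect(k);bx=cv2.boxPoints(R)
            print(n,R,onz(n,R[0],z if n=="top" else 20))
E
```

```text
top ((350.5216064453125, 238.57028198242188), (9.04314136505127, 38.74581527709961), 72.89727020263672) [ 495.12111953 -186.57338633]
top ((40.865177154541016, 188.5706024169922), (38.06867980957031, 79.47406005859375), 20.72555923461914) [613.51340224 518.75133448]
top ((387.50006103515625, 105.00001525878906), (12.020814895629883, 13.435027122497559), 45.0) [ 807.31505011 -279.49572949]
scene ((140.5, 208.5), (9.0, 9.0), 90.0) [ 725.19212812 -354.95859518]
scene ((550.5, 191.5), (9.0, 9.0), 0.0) [-52.9056991  531.77739813]
scene ((239.14154052734375, 189.25473022460938), (28.98307991027832, 10.027320861816406), 15.945395469665527) [ 497.10403431 -187.27041558]
scene ((280.58758544921875, 153.75914001464844), (26.912263870239258, 8.372705459594727), 19.98310661315918) [ 296.25219655 -191.04700795]
scene ((110.23033905029297, 139.66854858398438), (23.21395492553711, 14.309972763061523), 57.9946174621582) [ 588.08394264 -687.77245585]
scene ((231.679931640625, 24.213533401489258), (40.14866638183594, 44.39278030395508), 16.189205169677734) [-326.04349503 -982.76359372]
scene ((339.107666015625, 0.9384593963623047), (37.362667083740234, 8.595168113708496), 15.255120277404785) [-888.30396957 -726.23539357]
scene ((88.25090026855469, 45.996673583984375), (167.57200622558594, 151.15504455566406), 60.18584060668945) [  233.62668775 -1350.25890936]
```

View pics/c3.png

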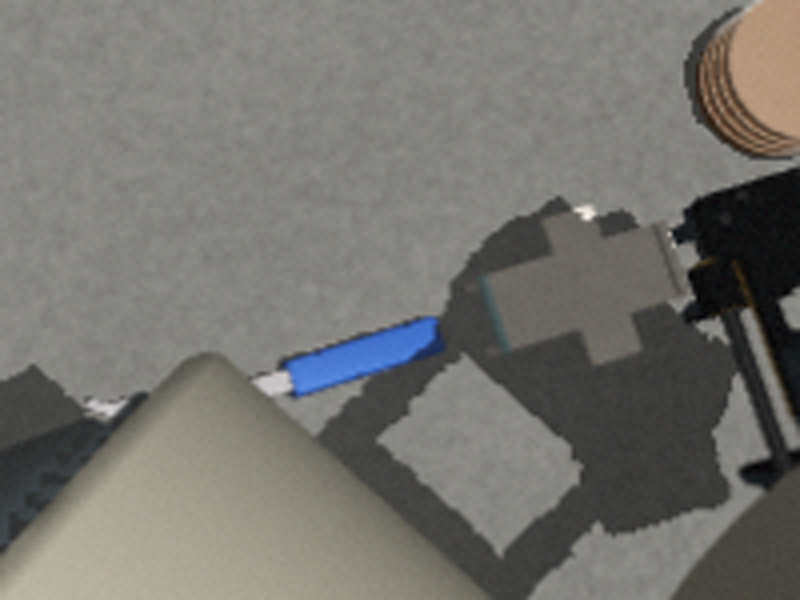

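The rod lies free. The blue handle runs from crop (290,375) to (440,335), clear of the sleeve's mouth at (490,310), and both views agree on its centre, about (496,-188), within 2 mm. Next I'll grip 22 mm behind that centre.

>>> move_arm(
  moves=[
    [0.036,0.15,0,0,0,0],
    [0.072,0.3,0,0,0,0],
    [0.072,0.364,-0.05,0,0,0],
    [0.072,0.364,-0.2,0,0,0],
    [0.072,0.364,-0.32,0,0,0],
    [0.072,0.364,-0.35,0,0,0],
    [0.072,0.364,-0.35,0,0,0],
  ],
)

```text
time_s: 8.1
ee_pos: [502.4, -208.2, 4.4]
orientation: [-3.141, -0.001, 1.868]
wrist_force: [-0.4, 0.5, 0.9]
width: 0.8
finger_force: 0.0
```

>>> move_arm(
  moves=[
    [0,0,0,0,0,0],
    [0,0,0,0,0,0],
    [0,0,0,0,0,0],
    [0,0,0,0,0,0],
    [0,0,0,0,0,0],
    [0,0,0,0,0,0],
    [0,0,0,0,0,0],
  ],
  hand=1,
  force=40,
)

```text
time_s: 8.98
ee_pos: [502.4, -208.9, 4.0]
orientation: [-3.142, 0.0, 1.868]
wrist_force: [-1.3, 0.4, 2.3]
width: 0.239
finger_force: 40.0
```

>>> move_arm(
  moves=[
    [0,0,0.04,0,0,0],
    [0.03,0.04,0.08,0,0,-0.03],
    [0.06,0.08,0.08,0,0,-0.06],
    [0.09,0.12,0.08,0,0,-0.1],
    [0.12,0.16,0.08,0,0,-0.13],
    [0.144,0.202,0.06,0,0,-0.153],
    [0.144,0.202,0.03,0,0,-0.153],
    [0.144,0.202,0.005,0,0,-0.153],
    [0.144,0.202,0.005,0,0,-0.153],
  ],
)

```text
time_s: 10.1
ee_pos: [559.1, -128.4, 5.2]
orientation: [-3.14, -0.0, 1.387]
wrist_force: [-0.4, 0.0, -2.7]
width: 0.239
finger_force: 40.0
```

```bash
python3 - <<'E'
from h import *
t=r.get_image("top");s=r.get_image("scene");cv2.imwrite("pics/top3.png",t);cv2.imwrite("pics/sc3.png",s)
a=crop(t,120,130,200,150,4);b=crop(s,210,180,200,150,4)
cv2.imwrite("pics/c4.png",np.hstack([cv2.resize(a,(400,300)),cv2.resize(b,(400,300))]))
cv2.imwrite("pics/c4.png",np.vstack([crop(t,120,130,200,75,4),crop(s,210,190,200,75,4)]))
E
```

```text
(no output)
```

View pics/c4.png

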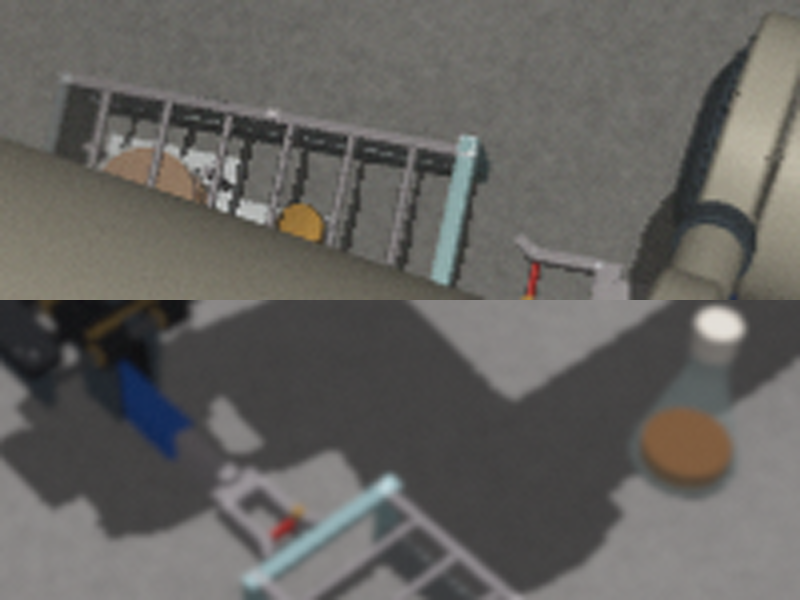

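The hook is now just before the bay's mouth. In the top part of the crop its far jaw is at (525,245) and the red latch at (535,285). The pin head is at (300,222). I'll measure the latch and compare it with the position I expect.

```bash
python3 - <<'E'
from h import *
print("pred latch",px("top",[590,36,14]),px("scene",[590,36,14]))
for n,f,x0,x1,y0,y1 in(("top","top3",235,285,180,235),("scene","sc3",270,295,300-60,190+70)):
    im=cv2.imread(f"pics/{f}.png");h=cv2.cvtColor(im,cv2.COLOR_BGR2HSV)
    for nm,lo,hi in(("red",(0,150,60),(8,255,255)),("gold",(13,130,100),(28,255,255))):
        mk=cv2.inRange(h,lo,hi)|(cv2.inRange(h,(172,150,60),(180,255,255)) if nm=="red" else 0)
        k=np.zeros_like(mk);k[y0:y1,x0:x1]=mk[y0:y1,x0:x1]
        ys,xs=np.nonzero(k)
        if len(xs): c=(xs.mean(),ys.mean());print(n,nm,len(xs),c,onz(n,c,20))
o=r.observe();print(o["ee_pos"],o["orientation"],o["wrist_force"])
E
```

```text
pred latch [252.86460997 198.71275681] [279.36657436 248.46339632]
top red 13 (np.float64(252.92307692307693), np.float64(199.6153846153846)) [586.91531129  35.39503978]
top gold 6 (np.float64(251.5), np.float64(205.0)) [574.3537632   38.64216492]
scene red 6 (np.float64(281.1666666666667), np.float64(246.0)) [584.47089027  37.57714695]
[ 559.73556444 -128.53652328    5.9586934 ] [-3.14123092e+00 -8.50318842e-06  1.38672585e+00] [ 0.02140607 -0.51181019 -1.37284182]
```

The measured axis is about 2 mm off, so I'll shift 2.5 mm in +x and advance 120 mm.

>>> move_arm(
  moves=[
    [0.006,-0.001,0,0,0,0],
    [0.013,0.036,0,0,0,0],
    [0.02,0.073,0,0,0,0],
    [0.027,0.11,0,0,0,0],
    [0.034,0.147,0,0,0,0],
    [0.041,0.184,0,0,0,0],
    [0.048,0.22,0,0,0,0],
    [0.055,0.257,0,0,0,0],
    [0.061,0.294,0,0,0,0],
    [0.061,0.294,0,0,0,0],
  ],
)

```text
time_s: 11.45
ee_pos: [584.5, -9.3, 5.9]
orientation: [-3.142, -0.0, 1.388]
wrist_force: [0.5, 0.0, -2.9]
width: 0.241
finger_force: 40.0
```

```bash
python3 - <<'E'
from h import *
t=r.get_image("top");s=r.get_image("scene");cv2.imwrite("pics/top4.png",t);cv2.imwrite("pics/sc4.png",s)
cv2.imwrite("pics/c5.png",np.vstack([crop(t,140,150,110,40,7),crop(s,260,230,110,45,7)]))
E
```

```text
(no output)
```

View pics/c5.png

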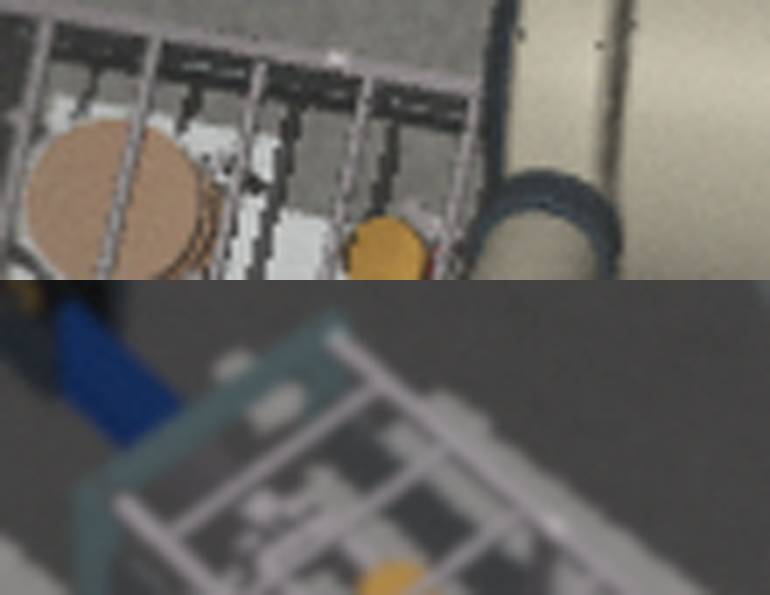

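The pin head (crop (388,250) in the top part) sits between the jaws, with the red latch just behind it at (430,260). I'll push on slowly.

>>> move_arm(
  moves=[
    [0.0025,0.014,0,0,0,0],
    [0.005,0.028,0,0,0,0],
    [0.0075,0.042,0,0,0,0],
    [0.01,0.056,0,0,0,0],
    [0.0125,0.07,0,0,0,0],
    [0.015,0.084,0,0,0,0],
    [0.018,0.098,0,0,0,0],
    [0.018,0.098,0,0,0,0],
  ],
)

```text
time_s: 12.55
ee_pos: [591.9, 29.3, 6.0]
orientation: [3.141, -0.0, 1.387]
wrist_force: [0.2, 0.0, -1.8]
width: 0.238
finger_force: 40.0
```

>>> move_arm(
  moves=[
    [0.002,0.01,0,0,0,0],
    [0.004,0.02,0,0,0,0],
    [0.005,0.03,0,0,0,0],
    [0.005,0.03,0,0,0,0],
  ],
)

```text
time_s: 13.05
ee_pos: [591.4, 38.5, 5.5]
orientation: [-3.138, 0.004, 1.388]
wrist_force: [-11.3, -27.4, 2.4]
width: 0.243
finger_force: 40.0
```

```bash
cat > look.py <<'E'
from h import *
import sys
t=r.get_image("top");s=r.get_image("scene")
d=np.array([.182,.983]);e=r.observe();T=e["ee_pos"]
h=cv2.cvtColor(t,cv2.COLOR_BGR2HSV);mk=cv2.inRange(h,(14,130,100),(28,255,255));k=np.zeros_like(mk);k[140:215,150:300]=mk[140:215,150:300]
ys,xs=np.nonzero(k);
if len(xs): 
    p=onz("top",(xs.mean(),ys.mean()),45);print("head",len(xs),xs.mean(),ys.mean(),"top edge",ys.min(),xs.min(),xs.max(),p,"from throat",(p-T[:2])@d-137,"inside",(p-[601.2,78.7])@d)
h=cv2.cvtColor(s,cv2.COLOR_BGR2HSV);mk=cv2.inRange(h,(12,110,80),(30,255,255));k=np.zeros_like(mk);k[220:330,260:340]=mk[220:330,260:340]
ys,xs=np.nonzero(k)
if len(xs): p=onz("scene",(xs.mean(),ys.mean()),45);print("scene",len(xs),xs.mean(),ys.mean(),p,"from throat",(p-T[:2])@d-137)
print(T,e["wrist_force"])
cv2.imwrite(sys.argv[1],np.vstack([crop(t,140,150,110,40,7),crop(s,260,230,110,45,7)]))
E
python3 look.py pics/c6.png
```

```text
scene 48 318.3958333333333 279.0833333333333 [621.77306548 177.37130471] from throat 5.126973056688826
[591.43972504  38.40253045   5.52288575] [-11.10796165 -26.89843224   1.73061641]
```

View pics/c6.png

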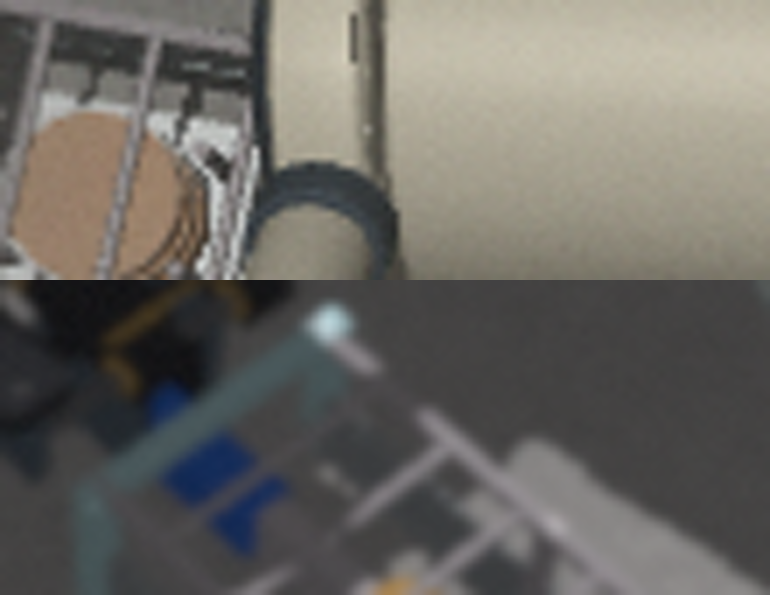

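```bash
python3 - <<'E'
from h import *
p0=onz("scene",(315.69,275.94),45);p1=onz("scene",(318.40,279.08),45);d=np.array([.182,.983]);print(p0,p1,(p1-p0)@d)
E
```

```text
[618.56696873 167.46273698] [621.75955775 177.37376236] 10.32358915098587
```

The carrier has moved back about 10 mm to the wall, the pin works out about 2 mm from the throat, and there's hard contact at 29 N. I'll ease the sideways offset, press 2 mm more, then test with a gentle pull.

>>> move_arm(
  moves=[
    [-0.003,0.003,0,0,0,0],
    [-0.004,0.006,0,0,0,0],
    [-0.004,0.006,0,0,0,0],
  ],
)

```text
time_s: 13.52
ee_pos: [590.3, 39.1, 5.7]
orientation: [-3.139, 0.006, 1.388]
wrist_force: [-10.1, -45.1, 3.3]
width: 0.24
finger_force: 40.0
```

```bash
python3 look.py pics/c7.png
```

```text
scene 53 319.0 278.8679245283019 [620.41752398 178.14450709] from throat 5.148755453013365
[590.32050562  39.10981929   5.7083251 ] [ -9.85469279 -44.57664933   2.70079006]
```

>>> move_arm(
  moves=[
    [-0.002,-0.015,0,0,0,0],
    [-0.005,-0.03,0,0,0,0],
    [-0.008,-0.045,0,0,0,0],
    [-0.011,-0.06,0,0,0,0],
    [-0.013,-0.075,0,0,0,0],
    [-0.016,-0.09,0,0,0,0],
    [-0.016,-0.09,0,0,0,0],
  ],
)

```text
time_s: 14.5
ee_pos: [585.5, 6.7, 5.9]
orientation: [-3.142, 0.0, 1.386]
wrist_force: [0.9, 0.4, -2.4]
width: 0.24
finger_force: 40.0
```

```bash
python3 look.py pics/c8.png
```

```text
head 47 193.93617021276594 186.27659574468086 top edge 181 192 197 [614.14693826 166.90161742] from throat 25.31760651269113 inside 89.0585326866721
scene 60 314.18333333333334 273.8833333333333 [616.06430548 161.40187146] from throat 20.260317072221255
[585.59004997   7.06412724   5.94507471] [ 0.1028615   0.0055404  -2.98032514]
```

The pull moved the carrier with the rod, so the latch is holding, and the pin is still about 85 mm inside. I'll draw out straight first, then swing the tail towards +x to clear the sleeve.

>>> move_arm(
  moves=[
    [-0.004,-0.02,0,0,0,0],
    [-0.0075,-0.04,0,0,0,0],
    [-0.011,-0.06,0,0,0,0],
    [-0.015,-0.08,0,0,0,0],
    [-0.0185,-0.1,0,0,0,0],
    [-0.022,-0.12,0,0,0,0],
    [-0.026,-0.14,0,0,0,0],
    [-0.03,-0.16,0,0,0,0],
    [-0.033,-0.18,0,0,0,0],
    [-0.037,-0.2,0,0,0,0],
    [-0.041,-0.22,0,0,0,0],
    [-0.0445,-0.24,0,0,0,0],
    [-0.05,-0.27,0,0,0,0],
    [-0.05,-0.27,0,0,0,0],
  ],
)

```text
time_s: 16.35
ee_pos: [565.5, -101.9, 5.9]
orientation: [3.141, 0.0, 1.386]
wrist_force: [0.8, -0.1, -2.8]
width: 0.238
finger_force: 40.0
```

```bash
python3 - <<'E'
from h import *
t=r.get_image("top");s=r.get_image("scene")
cv2.imwrite("pics/c9.png",np.vstack([crop(t,110,130,200,75,4),crop(s,200,150,200,75,4)]))
for n,im,b in(("top",t,(140,215,180,300)),("scene",s,(180,290,230,330))):
    h=cv2.cvtColor(im,cv2.COLOR_BGR2HSV);mk=cv2.inRange(h,(13,130,90),(28,255,255));k=np.zeros_like(mk);k[b[0]:b[1],b[2]:b[3]]=mk[b[0]:b[1],b[2]:b[3]]
    for c in cv2.findContours(k,0,2)[0]:
        if cv2.contourArea(c)>5: m=cv2.minAreaRect(c);print(n,m[0],m[1],onz(n,m[0],45))
print(r.observe()["ee_pos"])
E
```

```text
top (245.0, 194.5) (11.0, 10.0) [594.69713687  51.38705671]
scene (282.5384521484375, 245.30767822265625) (4.992301940917969, 7.765803337097168) [595.5859019   50.73970229]
[ 565.57408239 -101.09297913    5.92503646]
```

View pics/c9.png

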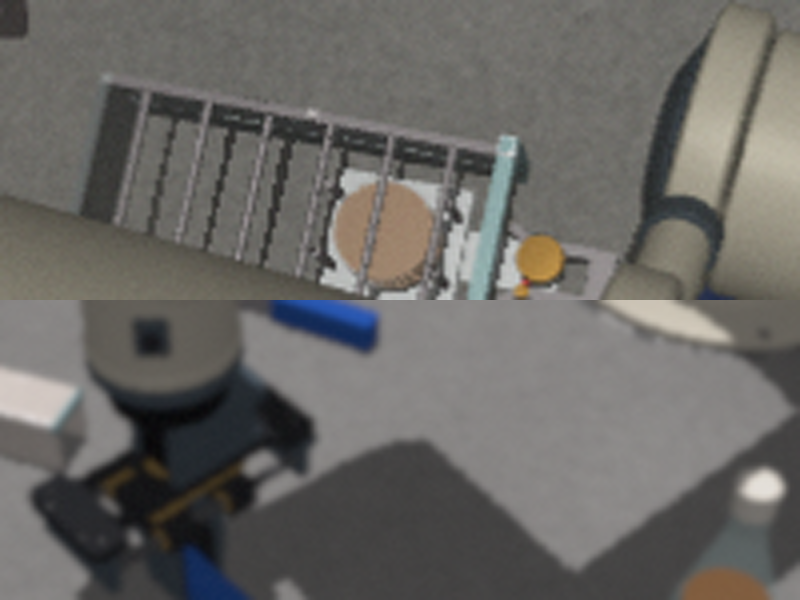

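The pin head (crop (540,258)) is already outside the bar and still in the hook with the latch shut. I'll draw out the last 130 mm with the swing.

>>> move_arm(
  moves=[
    [0.004,-0.02,0,0,0,0.006],
    [0.008,-0.04,0,0,0,0.012],
    [0.012,-0.06,0,0,0,0.018],
    [0.016,-0.08,0,0,0,0.024],
    [0.02,-0.1,0,0,0,0.03],
    [0.023,-0.12,0,0,0,0.036],
    [0.027,-0.14,0,0,0,0.042],
    [0.031,-0.16,0,0,0,0.048],
    [0.035,-0.18,0,0,0,0.054],
    [0.039,-0.2,0,0,0,0.06],
    [0.043,-0.22,0,0,0,0.067],
    [0.047,-0.24,0,0,0,0.073],
    [0.05,-0.26,0,0,0,0.079],
    [0.054,-0.28,0,0,0,0.085],
    [0.058,-0.3,0,0,0,0.091],
    [0.061,-0.321,0,0,0,0.097],
    [0.061,-0.321,-0.003,0,0,0.097],
    [0.061,-0.321,-0.005,0,0,0.097],
    [0.061,-0.321,-0.005,0,0,0.097],
  ],
)

```text
time_s: 18.82
ee_pos: [590.0, -229.2, 4.0]
orientation: [-3.142, 0.0, 1.692]
wrist_force: [-1.3, -0.3, 1.0]
width: 0.238
finger_force: 40.0
```

```bash
python3 - <<'E'
from h import *
t=r.get_image("top");s=r.get_image("scene")
cv2.imwrite("pics/c10.png",np.vstack([crop(t,180,130,200,75,4),crop(s,180,165,200,75,4)]))
for n,im,b in(("top",t,(140,230,240,340)),("scene",s,(180,290,200,330))):
    h=cv2.cvtColor(im,cv2.COLOR_BGR2HSV);mk=cv2.inRange(h,(13,130,90),(28,255,255));k=np.zeros_like(mk);k[b[0]:b[1],b[2]:b[3]]=mk[b[0]:b[1],b[2]:b[3]]
    for c in cv2.findContours(k,0,2)[0]:
        if cv2.contourArea(c)>5: m=cv2.minAreaRect(c);p=onz(n,m[0],45);print(n,m[0],m[1],p,"inside",(p-[601.2,78.7])@[.182,.983])
print(r.observe())
E
```

```text
scene (252.0, 217.0) (8.0, 8.0) [571.40776104 -71.23872284] inside -152.81195204608173
{'time_s': 18.925, 'qpos': array([-4.64764096e-01,  7.53203362e-01,  1.50613042e+00, -2.41580761e-04,
        8.82095513e-01, -5.85667465e-01]), 'dq': array([-0.00063151, -0.00122419, -0.00030094, -0.00160796,  0.00143042,
        0.00034605]), 'joint_torque': array([ 1.10688675e+00, -9.63110662e+01, -2.49396497e+01,  6.62737414e-01,
        8.31323792e-02, -1.70212775e-02]), 'ee_pos': array([ 590.00674074, -229.22874577,    4.01395249]), 'orientation': array([3.14155964e+00, 2.45745325e-04, 1.69185321e+00]), 'wrist_force': array([-1.35448759, -1.52330816,  0.47803028]), 'torque': array([-0.52671964,  0.12404464, -0.04961685]), 'finger_force': 39.999791979789734, 'width': 0.23516391299753645}
```

View pics/c10.png

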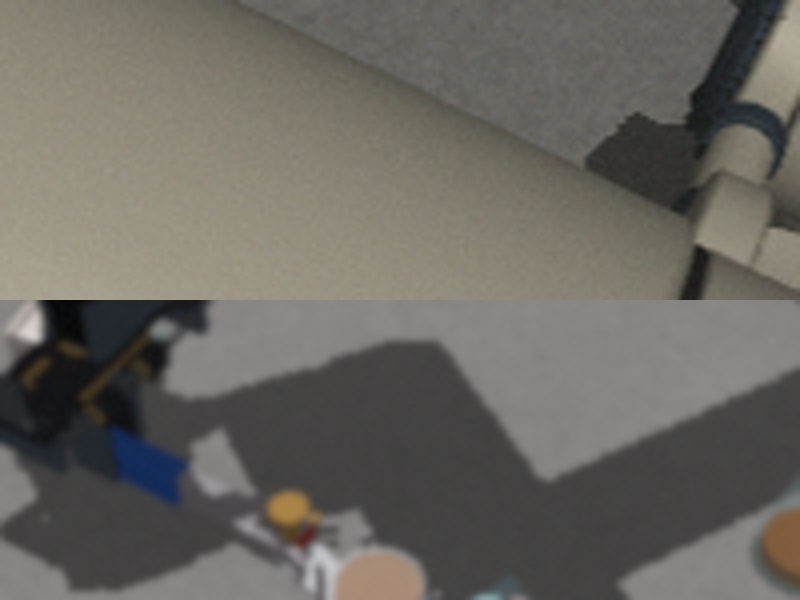

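The pin is about 153 mm outside the mouth, so the rear edge is roughly 20 mm clear. The brass head is at crop (288,508), with the latch shut behind it at (305,537). Releasing.

>>> move_arm(
  moves=[
    [0,0,0,0,0,0],
    [0,0,0,0,0,0],
    [0,0,0,0,0,0],
    [0,0,0,0,0,0],
    [0,0,0,0,0,0],
    [0,0,0,0,0,0],
    [0,0,0,0,0,0],
  ],
  hand=0.3,
)

```text
time_s: 19.8
ee_pos: [590.0, -229.3, 3.9]
orientation: [-3.142, -0.0, 1.692]
wrist_force: [0.6, -0.3, 0.2]
width: 0.7
finger_force: 0.0
```

>>> move_arm(
  moves=[
    [0,0,0.05,0,0,0],
    [0,0,0.15,0,0,0],
    [0,0,0.3,0,0,0],
    [0,0,0.4,0,0,0],
    [0,-0.1,0.4,0,0,0],
    [0,-0.2,0.4,0,0,0],
    [0,-0.2,0.4,0,0,0],
    [0,-0.2,0.4,0,0,0],
  ],
)

```text
time_s: 20.8
ee_pos: [589.8, -308.8, 163.7]
orientation: [-3.141, -0.001, 1.691]
wrist_force: [0.6, 0.5, -0.1]
width: 0.702
finger_force: 0.0
```

```bash
python3 - <<'E'
from h import *
s=r.get_image("scene");t=r.get_image("top")
d=np.array([.182,.983])
for n,im in(("scene",s),("top",t)):
    h=cv2.cvtColor(im,cv2.COLOR_BGR2HSV)
    for nm,lo,hi,z in(("brass",(13,130,90),(28,255,255),45),("red",(0,150,60),(8,255,255),20),("blue",(105,150,40),(130,255,255),20)):
        mk=cv2.inRange(h,lo,hi)
        for c in cv2.findContours(mk,0,2)[0]:
            if cv2.contourArea(c)>4:
                m=cv2.minAreaRect(c);p=onz(n,m[0],z)
                if 480<p[0]<650 and -300<p[1]<60: print(n,nm,m[0],m[1],p,"inside",(p-[601.2,78.7])@d)
print(r.observe()["wrist_force"],r.observe()["ee_pos"])
E
```

```text
scene brass (251.60000610351562, 217.30001831054688) (6.708203315734863, 7.155416965484619) [572.86708899 -71.3805033 ] inside -152.68572455065598
scene blue (212.26646423339844, 204.35769653320312) (27.608379364013672, 9.847189903259277) [ 588.94415839 -206.52216842] inside -282.60395473082986
top brass (300.3499755859375, 204.95001220703125) (10.75174331665039, 11.067971229553223) [570.16964086 -73.23693303] inside -155.00153053472246
top blue (358.5611572265625, 199.45852661132812) (9.780115127563477, 38.393558502197266) [ 585.80848205 -208.36351603] inside -284.9846925205305
[-0.18597396  0.37787089 -0.44697337] [ 589.97530713 -308.27371672  163.83168828]
```

The pin is about 21 mm ahead of the throat, held by the latch. The rear edge is about 24 mm outside the mouth and the robot is clear, so I'm handing in.

```bash
python3 -c "
from cell import r
print(r.hand_in())"
```

```text
the job is handed in; nothing more can be done
None
```

I handed the job in at about 21 s of the 64 s allowed; the hand-in returned no verdict. My last pictures put the carrier's rear edge about 24 mm outside the bay, the pin about 21 mm ahead of the throat and held by the latch, and the rod let go on the bench.

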